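# Hold the dusting stencil over the square cake

## Task

We are about to dust the square cake with cocoa. First press the half-seated sieve lid of the cocoa shaker fully home, leaving the shaker standing where it is; then take the stencil by its handle, carry it over the things in between and hold it level just above the square cake, half a centimetre to a centimetre clear of the glaze, centred on the cake with its edges parallel to the cake's, and finish there, still holding it still in the air for me to dust through. Touch none of the cakes, with the stencil or the gripper, and leave everything else where it is.

Things in the scene. Friction and masses are not known exactly. Their poses are not given: they have to be found in the camera images.
- shaker: Steel cocoa shaker, loose, about 0.35 kg, standing upright on the worktop: round body 68 mm across, 84 mm tall; origin at the centre of its underside, z up. Its sieve lid (70 mm across) slides on its neck.
- sieve_lid (a joint): Height in m by which the shaker's press-on sieve lid stands proud: 0 is fully home; it starts 0.006 to 0.009 and slides straight down the shaker's axis. Friction holds it wherever it is; it takes about 6 N to move. Home counts below 0.002.
- lid_top (a point): Centre of the flat top of the sieve lid (a 60 mm dark mesh disc in a steel rim 70 mm across); 89 mm above the shaker's underside when the lid is home.
- stencil: Square white plastic dusting stencil with trellis openings, loose, about 85 g, lying flat on the silicone mat: plate 144 x 144 x 3 mm with a 20 mm border; origin at the centre of the plate's underside, x and y along its edges, z up. A black cranked handle points along its -x: a white upright at x = -96 mm, then a level grip bar 16 mm wide (y) and 18 mm tall, running from x = -95 to -171 mm, 32 to 50 mm above the plate's underside.
- stencil_grip (a point): Middle of the stencil's black grip bar, at (-133, 0, 41) mm in the stencil's frame; pinch it across y from above.
- cake: The square frozen glazed cake, the only cake that is square and without a steel ring, loose, about 0.6 kg: 120 x 120 mm, glazed top 48 mm above its origin, on a square white card 136 x 136 x 4 mm; origin at the centre of the card's underside, x and y along its edges, z up. It stands on the dark baking tray, in either of two places.
- cake_top (a point): Centre of the square cake's flat glazed top.
- mat: Thin brown silicone baking mat, fixed, 240 x 200 x 3 mm, on which the stencil lies; origin at the centre of its underside.
- tray: Dark baking tray, fixed, 300 mm (x) x 440 mm (y), floor 3 mm thick, rim 12 to 15 mm high; origin at the centre of its underside. The square cake and one ring cake stand on it.
- ring_cake_a: Round glazed cake in its steel ring, 130 mm across, 45 mm tall (glaze 2 mm higher), loose, on the tray beside the square cake; origin at the centre of its underside. To be left alone.
- ring_cake_b: Round glazed cake in its steel ring, 116 mm across, 60 mm tall (glaze 2 mm higher), loose, on the worktop between the mat and the tray, beyond the shaker; origin at the centre of its underside. To be left alone.
- empty_ring: Empty steel ring, 80 mm across, 45 mm tall, loose; origin at the centre of its lower rim. To be left alone.
- jug: Clear plastic measuring jug, 120 mm across at the rim, 170 mm tall, handle reaching 105 mm to its own +y, loose; origin at the centre of its underside. To be left alone.
- palette_knife: Cranked palette knife lying flat, blade 150 mm long to its +x, black handle to its -x, 29 mm tall, loose; origin under the crank. To be left alone.
Mind the look-alikes: they are no part of the job. What is shaped like the shaker but yellow is not meant.

How it is judged:
By the outcome, as a careful person would: the job done as asked, in the order asked, and still so for the second after the job is handed in, while the arm keeps its last pose, push and grip.
It also fails if it takes over 58 s, if anything falls off the work surface, if the arm or the gripper's body presses on something with over 40 N, if the wrist force passes 120 N, or if a joint passes its speed limit or range.

## Robot

A 7-joint arm with a two-finger parallel gripper is mounted at the origin on the work surface. World frame = base frame: x ahead of the robot, y to its left, z up, the work surface at z = 0. Lengths are in m, angles in degrees, forces in N, time in s.
With the tool pointing down it reaches from about 0.425 to 0.875 m from the base axis. Payload 4.7 kg.
Tool frame: the origin (TCP) lies between the finger pads; the fingertips stand 22 mm ahead of it and the grasp point (between the pads) lies 3 mm ahead of it; z points along the fingers, y is the line along which they close (so a half turn about z gives the same grasp; the last joint's range is limited). The gripper opens to 87 mm and grips with 3 to 60 N. Pads are 19 mm wide; open, the fingers measure 117 mm over their backs; the gripper's body (75 mm by 190 mm) begins 51 mm behind the grasp point.
Start: joints at [-68.635, 18.392, -4.016, 83.108, 1.295, 78.541, -3.26], TCP at [0.228, 0.609, 0.245] pointing down, gripper open.
Joint ranges: [-163.93, 163.93], [-17.29, 119.83], [-79.2, 71.16], [3.27, 140.29], [-89.18, 269.18], [5.43, 117.66], [-154.24, 154.24]. Speed limits (degrees/s): [147.25, 147.25, 180, 180, 180, 180, 180].

## Interface

Orientations are given as [roll, pitch, yaw] about the fixed x, y, z axes, in that order (R = Rz(yaw) Ry(pitch) Rx(roll)).
In Python, from cell import env gives the robot as it stands.
- The arm moves only by the tool drive_tool, never from a script. Its argument "moves" is a list of rows, each a list of 3 entries, a list of its own where there are three numbers: the shift along the tool's x, y, z in mm, then the turn, a rotation vector about the tool's x, y, z in rad, then the closure, from 0 (fully open) to 1 (shut). In form: [[[x, y, z], [wx, wy, wz], jaw], ...]. A call has 1 to 12 rows; each row shifts and turns the commanded pose from where the row before left it, along the tool's axes as they then stand; what a row does not reach is not made up. A row lasts 1/12 s, in which the tool goes at most 41.7 mm and 7.16 degrees, less where a joint would pass 70% of its speed; a pose out of reach is approached as far as the arm can. A call with a gripper value outside its range is refused whole. The fingers move at their own pace and stop on an object; "newtons" is the grip in N (left out, the last holds). Time passes only in rows, so rows that do not move let the fingers close. It gives the time, the measured TCP pose, the force, the opening and the grip force at its end, in the units of the state.
- env.get_obs(): the state, without advancing time (a new reading comes with each control period).
- env.read_camera(name): name is "scene" or "top" or "wrist"; returns (picture, depth): 420x560x3 uint8, blue, green, red; 420x560 float32, m along the optical axis (not along the pixel's ray), 0 where there is no reading.
- env.get_calibration(name): a dict with "fx", "fy", "cx", "cy" (pixels), "T" (4x4, takes a point from camera to world coordinates). Camera axes: x right, y down, z forward; pixel columns grow to the right and rows downward; lengths in m; the calibration is good to about 2 mm. A picture is of the moment at which its call begins: read the wrist's pose just before it. get_calibration takes no time and is no camera call; for the wrist camera it gives the pose at the moment of the call.
- env.sign_off(): hands the job in; it is judged then, once.
The state is a dict: "time_s": time; "qpos": joint angles; "joint_velocities": joint speeds; "effort": joint torques, N m; "tool_pos": TCP position; "tool_rot": TCP orientation; "force": force on the tool from outside, world axes, zero at the start; "wrist_torque": the same for the moment, N m; "grip_width": finger opening in m; "grasp_force": force on a finger pad.
Only numpy, scipy, OpenCV 4.12 (cv2) and the standard library are available. Lean on these libraries where they do the work, as an engineer would, in place of code of your own. Each camera call takes 0.05 s, during which the arm holds its last target. There are 200 camera calls.

## Working session

There is one attempt and no reset: what is moved stays moved. The work goes in short steps, Python scripts to look and compute and a tool call to move; the robot and the scene stay as the last step left them, time stands still between calls to the robot, and variables do not carry over. Pictures are saved under pics/ and viewed, at most 10 in all, crops included, and the job is handed in when it is done.

Besides the shell and the picture viewer there is one more tool, called after ">>>" as a command line: name --argument value ..., lists and objects as JSON in quotes. drive_tool: Moves the arm, as the interface text tells. Its arguments: {"type":"object","properties":{"moves":{"type":"array"},"newtons":{"type":"number"}},"required":["moves"]}

```bash
mkdir -p pics; ls; cat > h.py <<'E'
import numpy as np, cv2
from cell import env
def cap(n):
    c=env.get_calibration(n); im,d=env.read_camera(n); return im,d,c
def world(d,c):
    v,u=np.mgrid[:d.shape[0],:d.shape[1]]
    P=np.stack([(u-c['cx'])/c['fx']*d,(v-c['cy'])/c['fy']*d,d,np.ones_like(d)],-1)
    W=(P@np.array(c['T']).T)[...,:3]; W[d==0]=np.nan; return W
E
python3 - <<'E'
from h import *
for n in ('top','scene'):
    im,d,c=cap(n); cv2.imwrite(f'pics/{n}.png',im); np.savez(f'{n}.npz',im=im,d=d,W=world(d,c)); print(np.round(c['T'],3),c['fx'])
print(env.get_obs())
E
```

```text
pics
[[ 2.200e-02 -9.990e-01  4.300e-02  5.050e-01]
 [-1.000e+00 -2.200e-02  2.000e-03  1.400e-02]
 [-1.000e-03 -4.300e-02 -9.990e-01  1.637e+00]
 [ 0.000e+00  0.000e+00  0.000e+00  1.000e+00]] 420.6072828664734
[[-0.815  0.312 -0.489  1.349]
 [ 0.58   0.407 -0.706  1.135]
 [-0.021 -0.859 -0.512  0.903]
 [ 0.     0.     0.     1.   ]] 509.99325681691846
{'time_s': 0.1, 'qpos': array([-68.63453716,  18.43391314,  -4.01362968,  83.16839815,
         1.29414576,  78.54225476,  -3.25993444]), 'joint_velocities': array([ 0.09678459, -0.09130045, -0.04621119, -0.22880469,  0.09183708,
       -0.03965051, -0.03785652]), 'effort': array([-1.52525549e-04, -4.92571235e+01, -4.05798331e-01, -3.13397849e+01,
       -6.41973526e-02,  3.94578825e-02,  6.03315380e-05]), 'tool_pos': array([0.22814121, 0.60814574, 0.24357654]), 'tool_rot': array([-1.79900613e+02,  5.34475647e-03,  1.59442237e+02]), 'force': array([-0.06017313,  0.62511962, -0.70757218]), 'wrist_torque': array([-0.03114291, -0.01121699,  0.02111594]), 'grasp_force': 0.0, 'grip_width': 0.08674756689078235}
```

View pics/top.png

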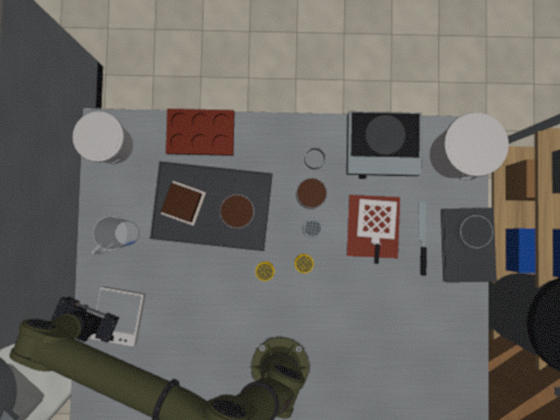

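View pics/scene.png

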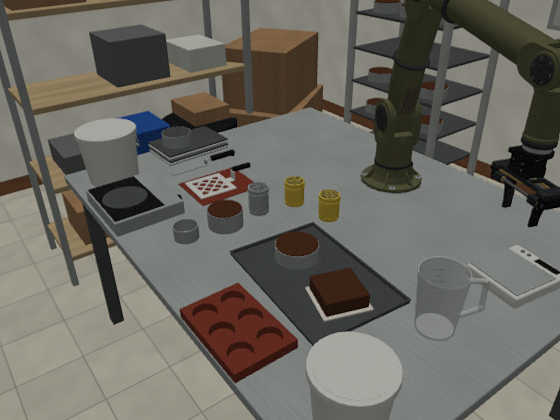

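The top view shows the stencil at (377,218) with its handle towards the robot and ending at (376,262). The steel shaker is at (313,228), the square cake at (183,202), the ring cakes at (237,211) and (312,193), and the yellow decoys at (265,271) and (304,264).

```bash
python3 - <<'E'
from h import *
z=np.load('top.npz'); W=z['W'];im=z['im'].astype(int)
def reg(u0,u1,v0,v1,f):
    w=W[v0:v1,u0:u1]; b=im[v0:v1,u0:u1]; m=f(w,b)&np.isfinite(w[...,2]); return w[m],m
def rect(p): return cv2.minAreaRect((p[:,:2]*1000).astype(np.float32))
p,_=reg(295,332,215,243,lambda w,b:w[...,2]>.08); print('shaker',len(p),p.mean(0),np.median(p[:,2]),rect(p))
p,_=reg(355,400,195,243,lambda w,b:b.min(-1)>120); print('stencil plate',len(p),np.median(p,0),rect(p))
p,_=reg(355,400,225,275,lambda w,b:w[...,2]>.035); print('handle',len(p),p.mean(0),np.median(p[:,2]),rect(p))
p,_=reg(155,212,175,230,lambda w,b:w[...,2]>.035); print('cake',len(p),p.mean(0),np.median(p[:,2]),rect(p))
p,_=reg(155,212,175,230,lambda w,b:b.min(-1)>110); print('card',len(p),rect(p))
for n,r in dict(ringA=(214,260,190,233),ringB=(293,330,174,212),ering=(300,330,145,172),yel1=(253,278,259,284),yel2=(292,317,250,276)).items():
    p,_=reg(*r,lambda w,b:w[...,2]>.035); print(n,p.mean(0),p[:,2].max(),rect(p))
E
```

```text
shaker 288 [ 0.52809043 -0.10546278  0.09663635] 0.09678030857775988 ((528.7357788085938, -105.9173583984375), (70.34954833984375, 66.46251678466797), 2.238657236099243)
stencil plate 1101 [ 0.56727291 -0.3624608   0.00488713] ((572.8530883789062, -367.9452819824219), (157.47064208984375, 189.48728942871094), 87.61251068115234)
handle 102 [ 0.43962016 -0.35254988  0.05120247] 0.051551908889387876 ((438.9349670410156, -355.1918640136719), (22.068262100219727, 76.37678527832031), 86.141357421875)
cake 1020 [0.61604545 0.39023846 0.05055391] 0.050747322084370605 ((616.74951171875, 391.6147155761719), (121.06562805175781, 119.91023254394531), 71.91255187988281)
card 213 ((626.908447265625, 425.4471130371094), (208.48008728027344, 137.49790954589844), 71.44528198242188)
ringA [0.58686805 0.17762898 0.04998488] 0.0610956488313521 ((587.5162963867188, 177.3299560546875), (125.24479675292969, 125.54833221435547), 1.5588932037353516)
ringB [ 0.66099327 -0.10191921  0.06161002] 0.07329581217844505 ((661.7972412109375, -101.48503112792969), (111.8371353149414, 113.96573638916016), 45.95613098144531)
ering [ 0.79950173 -0.11475868  0.04222396] 0.05058372642573339 ((798.6768798828125, -114.57785034179688), (78.62345886230469, 73.24595642089844), 1.4135321378707886)
yel1 [0.3669065  0.06600962 0.08777677] 0.09878199892240702 ((366.7568054199219, 66.53302001953125), (69.2485122680664, 66.79022979736328), 4.737168788909912)
yel2 [ 0.39779688 -0.07730057  0.08744463] 0.1017691535468801 ((397.77435302734375, -78.44867706298828), (66.99574279785156, 71.36370086669922), 4.868756294250488)
```

>>> drive_tool --moves '[[[-11,-12,0],[0,0,0],1],[[-22,-23.5,0],[0,0,0],1],[[-22,-23.5,0],[0,0,0],1],[[-22,-23.5,0],[0,0,0],1],[[-22,-23.5,0],[0,0,0],1],[[-22,-23.5,0],[0,0,0],1],[[-22,-23.5,0],[0,0,0],1],[[-22,-23.5,0],[0,0,0],1],[[-22,-23.5,0],[0,0,0],1],[[-22,-23.5,0],[0,0,0],1],[[-22,-23.5,0],[0,0,0],1],[[-22,-23.5,0],[0,0,0],1]]'

```text
time_s: 1.1
tool_pos: [0.3703, 0.2648, 0.2443]
tool_rot: [-180.0, -0.0, 159.4]
force: [-0.1, 1.0, -0.1]
grip_width: 0.0146
grasp_force: 0.0
```

>>> drive_tool --moves '[[[-22,-23.5,0],[0,0,0],1],[[-22,-23.5,0],[0,0,0],1],[[-22,-23.5,0],[0,0,0],1],[[-22,-23.5,0],[0,0,0],1],[[-22,-23.5,0],[0,0,0],1],[[-22,-23.5,0],[0,0,0],1],[[-22,-23.5,0],[0,0,0],1],[[-22,-23.5,0],[0,0,0],1],[[-22,-23.5,0],[0,0,0],1],[[-22,-23.5,0],[0,0,0],1],[[-11,-12,0],[0,0,0],1],[[0,0,0],[0,0,0],1]]'

```text
time_s: 2.1
tool_pos: [0.5002, -0.0507, 0.2444]
tool_rot: [-179.9, 0.1, 159.0]
force: [0.0, 0.4, 0.1]
grip_width: 0.0005
grasp_force: 0.0
```

>>> drive_tool --moves '[[[0,0,0],[0,0,0.12],1],[[0,0,0],[0,0,0.12],1],[[0,0,0],[0,0,0.12],1],[[0,0,0],[0,0,0.12],1],[[0,0,0],[0,0,0.12],1],[[0,0,0],[0,0,0.12],1],[[0,0,0],[0,0,0.12],1],[[0,0,0],[0,0,0.12],1],[[0,0,0],[0,0,0.12],1],[[0,0,0],[0,0,0.12],1],[[0,0,0],[0,0,0.12],1],[[0,0,0],[0,0,0.12],1]]'

```text
time_s: 3.1
tool_pos: [0.4992, -0.0447, 0.2442]
tool_rot: [-179.9, -0.0, 76.7]
force: [0.2, -0.2, 0.6]
grip_width: 0.0004
grasp_force: 0.0
```

>>> drive_tool --moves '[[[0,0,0],[0,0,0.12],1],[[0,0,0],[0,0,0.12],1],[[0,0,0],[0,0,0.12],1],[[0,0,0],[0,0,0.12],1],[[0,0,0],[0,0,0.12],1],[[0,0,0],[0,0,0.12],1],[[0,0,0],[0,0,0.12],1],[[0,0,0],[0,0,0],1],[[0,0,0],[0,0,0],1]]'

```text
time_s: 3.85
tool_pos: [0.4994, -0.0451, 0.2443]
tool_rot: [-180.0, 0.0, 29.1]
force: [-0.1, -0.2, 0.7]
grip_width: 0.0006
grasp_force: 0.0
```

```bash
python3 - <<'E'
from h import *
o=env.get_obs(); print(o['time_s'],o['tool_pos'],o['tool_rot'],o['qpos'],o['grip_width'])
im,d,c=cap('wrist'); cv2.imwrite('pics/w1.png',im); np.savez('w1.npz',im=im,d=d,W=world(d,c)); W=world(d,c)
m=(W[...,2]>.075)&(W[...,2]<.12)&(np.hypot(W[...,0]-.528,W[...,1]+.106)<.06)
p=W[m]; print(len(p),p.mean(0),np.median(p[:,2]),cv2.minEnclosingCircle((p[:,:2]*1000).astype(np.float32)))
E
```

```text
3.85 [ 0.49941677 -0.04509046  0.24432235] [-1.79966818e+02  1.63264001e-02  2.90592332e+01] [-31.06734662  -0.72323976  33.22873836 104.84106761   0.3882722
  75.79539858 -58.87695997] 0.0005725444510943974
4518 [ 0.53123765 -0.1050718   0.09655153] 0.09770178714036207 ((529.990478515625, -107.25145721435547), 36.082210540771484)
```

View pics/w1.png

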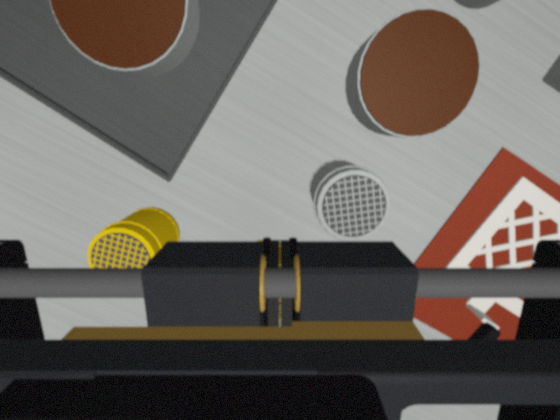

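The wrist view shows the steel lid at (351,203), with no obstacle over it. I'm centring the closed fingers above it and descending.

>>> drive_tool --moves '[[[-1,17,0],[0,0,0],1],[[-1,17,0],[0,0,0],1],[[-1,17,0],[0,0,0],1],[[0,17.5,0],[0,0,0],1],[[0,0,20],[0,0,0],1],[[0,0,25],[0,0,0],1],[[0,0,25],[0,0,0],1],[[0,0,20],[0,0,0],1],[[0,0,12],[0,0,0],1],[[0,0,5],[0,0,0],1],[[0,0,0],[0,0,0],1],[[0,0,0],[0,0,0],1]]'

```text
time_s: 4.9
tool_pos: [0.5307, -0.1074, 0.1384]
tool_rot: [180.0, -0.1, 28.9]
force: [0.0, -0.1, 2.0]
grip_width: 0.0004
grasp_force: 0.0
```

>>> drive_tool --moves '[[[0,0,3],[0,0,0],1],[[0,0,3],[0,0,0],1],[[0,0,3],[0,0,0],1],[[0,0,3],[0,0,0],1],[[0,0,2],[0,0,0],1],[[0,0,2],[0,0,0],1],[[0,0,2],[0,0,0],1],[[0,0,1.5],[0,0,0],1],[[0,0,0],[0,0,0],1]]'

```text
time_s: 5.65
tool_pos: [0.5302, -0.1073, 0.1183]
tool_rot: [-180.0, -0.0, 28.8]
force: [-0.9, -0.4, 2.3]
grip_width: 0.0005
grasp_force: 1.4
```

>>> drive_tool --moves '[[[0,0,1],[0,0,0],1],[[0,0,1],[0,0,0],1],[[0,0,1],[0,0,0],1],[[0,0,1],[0,0,0],1],[[0,0,1],[0,0,0],1],[[0,0,0],[0,0,0],1]]'

```text
time_s: 6.15
tool_pos: [0.5302, -0.1073, 0.1134]
tool_rot: [-180.0, -0.0, 28.8]
force: [-0.9, -0.4, 4.4]
grip_width: 0.0007
grasp_force: 2.2
```

>>> drive_tool --moves '[[[0,0,1],[0,0,0],1],[[0,0,1],[0,0,0],1],[[0,0,0],[0,0,0],1]]'

```text
time_s: 6.4
tool_pos: [0.5302, -0.1073, 0.1116]
tool_rot: [-180.0, -0.0, 28.8]
force: [-2.2, 0.6, 6.0]
grip_width: 0.0004
grasp_force: 3.2
```

>>> drive_tool --moves '[[[0,0,0.5],[0,0,0],1],[[0,0,0.5],[0,0,0],1],[[0,0,0.5],[0,0,0],1],[[0,0,0],[0,0,0],1]]'

```text
time_s: 6.73
tool_pos: [0.5306, -0.1075, 0.1116]
tool_rot: [-180.0, -0.1, 28.8]
force: [-5.8, 1.8, 16.2]
grip_width: 0.0004
grasp_force: 7.8
```

>>> drive_tool --moves '[[[0,0,0.5],[0,0,0],1],[[0,0,0],[0,0,0],1],[[0,0,-5],[0,0,0],1],[[0,0,-15],[0,0,0],1],[[0,0,-25],[0,0,0],1],[[0,0,-30],[0,0,0],1],[[0,0,-30],[0,0,0],1],[[0,0,-20],[0,0,0],1],[[0,0,-10],[0,0,0],1],[[0,0,0],[0,0,0],1]]'

```text
time_s: 7.57
tool_pos: [0.5314, -0.1076, 0.2461]
tool_rot: [179.9, -0.2, 28.8]
force: [0.7, -0.4, -0.3]
grip_width: 0.0006
grasp_force: 0.0
```

>>> drive_tool --moves '[[[-13,8,0],[0,0,0],0.3],[[-24,15,0],[0,0,0],0.3],[[-24,15,0],[0,0,0],0.3],[[-24,15,0],[0,0,0],0.3],[[-24,15,0],[0,0,0],0.3],[[-24,15,0],[0,0,0],0.3],[[-24,15,0],[0,0,0],0.3],[[-24,15,0],[0,0,0],0.3],[[-24,15,0],[0,0,0],0.3],[[-24,15,0],[0,0,0],0.3],[[-13,6,0],[0,0,0],0.3]]'

```text
time_s: 8.48
tool_pos: [0.3853, -0.358, 0.242]
tool_rot: [-179.9, 0.2, 28.5]
force: [-0.3, 0.6, 0.2]
grip_width: 0.0599
grasp_force: 0.0
```

>>> drive_tool --moves '[[[0,0,0],[0,0,0.115],0.3],[[0,0,0],[0,0,0.115],0.3],[[0,0,0],[0,0,0.115],0.3],[[0,0,0],[0,0,0.115],0.3],[[0,0,0],[0,0,0.115],0.3],[[0,0,0],[0,0,0],0.3],[[0,0,0],[0,0,0],0.3]]'

```text
time_s: 9.07
tool_pos: [0.3884, -0.3545, 0.2424]
tool_rot: [-180.0, 0.2, -4.0]
force: [0.3, -0.2, 0.7]
grip_width: 0.0613
grasp_force: 0.0
```

```bash
python3 - <<'E'
from h import *
o=env.get_obs(); print(o['time_s'],o['tool_pos'],o['tool_rot'],o['qpos'],o['grip_width'])
im,d,c=cap('wrist'); cv2.imwrite('pics/w2.png',im); W=world(d,c); np.savez('w2.npz',im=im,d=d,W=W)
m=(W[...,2]>.08)&(W[...,2]<.12)&(np.hypot(W[...,0]-.530,W[...,1]+.107)<.06)
p=W[m]; print('lid',len(p),np.median(p,0) if len(p) else 0)
im,d,c=cap('top'); T=world(d,c)[218:240,300:327]; p=T[T[...,2]>.075]; print('lid top',p.mean(0),np.median(p[:,2]))
E
```

```text
9.0667 [ 0.38839989 -0.35451557  0.24242073] [-1.79950364e+02  1.53815386e-01 -4.00279249e+00] [-11.63343978   3.5841153   53.70335454 102.31922068  -2.92266342
  75.72707406 -51.25775302] 0.06128565587430632
lid 1688 [ 0.52223286 -0.13493766  0.08819887]
lid top [ 0.52790154 -0.10550333  0.08820842] 0.0882318186985025
```

View pics/w2.png

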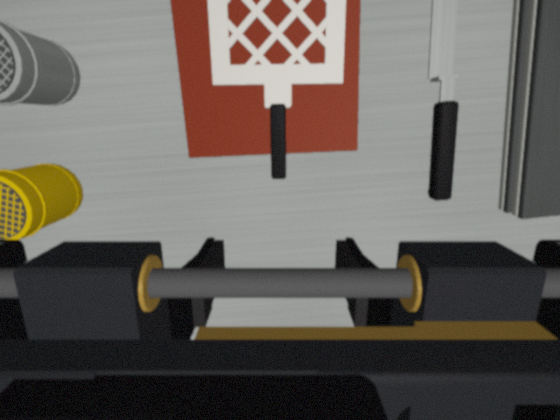

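The wrist view shows the grip bar at (278,104–178), nearly parallel to the tool's x. The plate's near edge is at row 83, and the palette knife at (443,150) is well clear. The lid height dropped by 8.5 mm, so it is home.

```bash
python3 - <<'E'
from h import *
z=np.load('w2.npz');W=z['W'];im=z['im'].astype(int)
m=np.zeros(W.shape[:2],bool); m[95:190,255:305]=1
h=m&(W[...,2]>.038)&(im.max(-1)<60); p=W[h]
r=cv2.minAreaRect((p[:,:2]*1000).astype(np.float32)); print('bar',r,np.median(p[:,2]))
vx,vy,x0,y0=cv2.fitLine((p[:,:2]).astype(np.float32),cv2.DIST_L2,0,.01,.01).ravel(); print('ang',np.degrees(np.arctan2(vy,vx)),x0,y0)
# plate sides and near edge
pl=(im.min(-1)>140)&(np.arange(420)[:,None]<90)
k=[]
for v in range(5,75):
    u=np.where(pl[v,195:375])[0]+195; k.append([*W[v,u[0]],*W[v,u[-1]]])
k=np.array(k)
for i in (0,3):
    s=np.polyfit(k[:,i],k[:,i+1],1); print('side ang',np.degrees(np.arctan(s[0])),'y@.44',np.polyval(s,.44),'y@.57',np.polyval(s,.57), k[:,i].min(),k[:,i].max())
e=np.array([W[np.where(pl[:,u])[0].max(),u] for u in list(range(220,255))+list(range(300,340))]); s=np.polyfit(e[:,1],e[:,0],1); print('near edge ang',-np.degrees(np.arctan(s[0])),'x',np.polyval(s,-.36))
E
```

```text
bar ((439.77252197265625, -356.5782165527344), (13.30615234375, 72.03797149658203), 86.1961669921875) 0.05321094198568843
ang -3.4294887 0.4409731 -0.3569068
side ang -3.1187445378994716 y@.44 -0.2853625999793921 y@.57 -0.29244580381999385 0.5151406526031657 0.5820140333537914
side ang 0.6483527927023367 y@.44 -0.4697858678677031 y@.57 -0.4683147392516638 0.5034088138636342 0.5717127836643148
near edge ang -3.3868275132342265 x 0.5008404687335077
```

>>> drive_tool --moves '[[[20,-0.5,0],[0,0,-0.01],0.3],[[20,-0.5,0],[0,0,0],0.3],[[16.5,-0.5,10],[0,0,0],0.3],[[0,0,20],[0,0,0],0.3],[[0,0,30],[0,0,0],0.3],[[0,0,30],[0,0,0],0.3],[[0,0,30],[0,0,0],0.3],[[0,0,30],[0,0,0],0.3],[[0,0,20],[0,0,0],0.3],[[0,0,15],[0,0,0],0.3],[[0,0,0],[0,0,0],0.3],[[0,0,0],[0,0,0],0.3]]'

```text
time_s: 10.17
tool_pos: [0.4456, -0.3566, 0.0584]
tool_rot: [-180.0, 0.1, -3.5]
force: [0.1, -0.3, 0.0]
grip_width: 0.0607
grasp_force: 0.0
```

>>> drive_tool --moves '[[[0,0,6],[0,0,0],0.3],[[0,0,5.5],[0,0,0],0.3],[[0,0,0],[0,0,0],0.3],[[0,0,0],[0,0,0],0.5],[[0,0,0],[0,0,0],0.65],[[0,0,0],[0,0,0],0.75],[[0,0,0],[0,0,0],0.85],[[0,0,0],[0,0,0],1],[[0,0,0],[0,0,0],1],[[0,0,0],[0,0,0],1]]' --newtons 45

```text
time_s: 11.0
tool_pos: [0.4464, -0.3567, 0.0476]
tool_rot: [-180.0, -0.0, -3.6]
force: [0.6, 0.3, -0.8]
grip_width: 0.022
grasp_force: 0.0
```

>>> drive_tool --moves '[[[0,0,0],[0,0,0],1],[[0,0,0],[0,0,0],1],[[0,0,0],[0,0,0],1],[[0,0,0],[0,0,0],1],[[0,0,-2],[0,0,0],1],[[0,0,-4],[0,0,0],1],[[0,0,-8],[0,0,0],1],[[0,0,-15],[0,0,0],1],[[0,0,-20],[0,0,0],1],[[0,0,-20],[0,0,0],1],[[0,0,0],[0,0,0],1],[[0,0,0],[0,0,0],1]]' --newtons 45

```text
time_s: 12.0
tool_pos: [0.4471, -0.3572, 0.1179]
tool_rot: [180.0, -0.2, -3.6]
force: [-0.1, -1.0, -1.7]
grip_width: 0.0159
grasp_force: 45.0
```

>>> drive_tool --moves '[[[0,0,-15],[0,0,0],1],[[0,0,-25],[0,0,0],1],[[0,0,-25],[0,0,0],1],[[0,0,-20],[0,0,0],1],[[0,0,-10],[0,0,0],1],[[0,0,0],[0,0,0],1],[[0,0,0],[0,0,0],1]]'

```text
time_s: 12.58
tool_pos: [0.4461, -0.3562, 0.2105]
tool_rot: [-180.0, 0.1, -3.5]
force: [-0.5, -0.2, -1.8]
grip_width: 0.0155
grasp_force: 45.0
```

```bash
cat > st.py <<'E'
from h import *
from scipy.spatial.transform import Rotation as R
def stencil(name):
    "save wrist picture, return white-plate points in the tool frame (mm)"
    o=env.get_obs(); im,d,c=cap('wrist'); cv2.imwrite(f'pics/{name}.png',im); W=world(d,c); np.savez(f'{name}.npz',im=im,d=d,W=W)
    P=((W-o['tool_pos'])@R.from_euler('xyz',o['tool_rot'],degrees=True).as_matrix())*1000
    print(o['time_s'],o['tool_pos'],o['tool_rot'],o['grip_width'],o['grasp_force'])
    return o,im,W,P
E
python3 - <<'E'
from st import *
o,im,W,P=stencil('w3')
m=(im.min(-1)>110)&(P[...,2]>20)&(P[...,2]<70)&(P[...,0]>40)
p=P[m]; print(len(p),p.min(0),p.max(0))
A=np.c_[p[:,:2],np.ones(len(p))]
s=np.linalg.lstsq(A,p[:,2],rcond=None)[0]; print('plane z=ax+by+c',s)
E
```

```text
12.5833 [ 0.44609918 -0.35624132  0.21048431] [-1.79952907e+02  5.18527683e-02 -3.54402272e+00] 0.015454521828655567 44.99561386182904
29140 [ 40.023911   -72.22115897  38.8979225 ] [131.97433131  72.92743765  45.88953755]
plane z=ax+by+c [ 6.77660925e-03 -3.48748601e-04  4.10515807e+01]
```

View pics/w3.png

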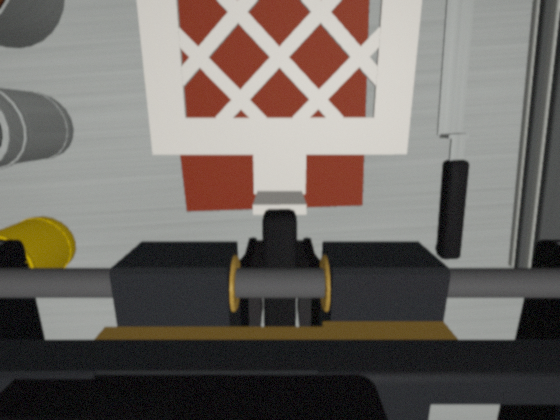

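The stencil hangs straight from the fingers: the near edge is at row 153, the sides are at columns 140 to 422, and it is level.

```bash
cat > fit.py <<'E'
from h import *
def plate(im,P):
    "plate centre (x,y) and yaw in the tool frame, from near edge and sides"
    m=(im.min(-1)>110)&(P[...,2]>36)&(P[...,2]<48)&(P[...,0]>40)
    ne=np.array([P[np.where(m[:,u])[0].max(),u] for u in list(range(170,240))+list(range(320,395))])
    s=np.polyfit(ne[:,1],ne[:,0],1)
    L=[];Rr=[]
    for v in range(5,145):
        u=np.where(m[v])[0]; L.append(P[v,u[0]]); Rr.append(P[v,u[-1]])
    L=np.array(L);Rr=np.array(Rr); l=np.polyfit(L[:,0],L[:,1],1); r=np.polyfit(Rr[:,0],Rr[:,1],1)
    print('near x',s[1],'ang',-np.degrees(s[0]),'L',l,'R',r,'mid y@126',(np.polyval(l,126)+np.polyval(r,126))/2)
E
python3 - <<'E'
from fit import *
from scipy.spatial.transform import Rotation as R
z=np.load('w3.npz'); P=((z['W']-[0.44609918,-0.35624132,0.21048431])@R.from_euler('xyz',[-179.953,.0519,-3.544],degrees=True).as_matrix())*1000
plate(z['im'].astype(int),P)
E
```

```text
near x 54.68169663737447 ang 0.0012060357202011373 L [-2.77370804e-03 -7.10437380e+01] R [-1.77851603e-03  7.23112403e+01] mid y@126 0.3469610648449404
```

>>> drive_tool --moves '[[[2,-12,0],[0,0,0],1],[[4,-24,0],[0,0,0],1],[[4.5,-30,0],[0,0,0],1],[[4.5,-30,0],[0,0,0],1],[[4.5,-30,0],[0,0,0],1],[[4.5,-30,0],[0,0,0],1],[[4.5,-30,0],[0,0,0],1],[[4.5,-30,0],[0,0,0],1],[[4.5,-30,0],[0,0,0],1],[[4,-30,0],[0,0,0],1],[[4,-20,0],[0,0,0],1],[[2,-10,0],[0,0,0],1]]'

```text
time_s: 13.63
tool_pos: [0.5122, -0.0502, 0.2096]
tool_rot: [-180.0, 0.2, -3.3]
force: [-0.3, 0.3, -0.9]
grip_width: 0.0153
grasp_force: 45.0
```

>>> drive_tool --moves '[[[0,0,0],[0,0,-0.05],1],[[0,0,0],[0,0,-0.1],1],[[0,0,0],[0,0,-0.12],1],[[0,0,0],[0,0,-0.12],1],[[0,0,0],[0,0,-0.12],1],[[0,0,0],[0,0,-0.12],1],[[0,0,0],[0,0,-0.12],1],[[0,0,0],[0,0,-0.12],1],[[0,0,0],[0,0,-0.12],1],[[0,0,0],[0,0,-0.12],1],[[0,0,0],[0,0,-0.12],1],[[0,0,0],[0,0,-0.09],1]]'

```text
time_s: 14.63
tool_pos: [0.5119, -0.0555, 0.2102]
tool_rot: [-179.9, 0.1, 72.3]
force: [0.3, -0.0, -1.5]
grip_width: 0.0155
grasp_force: 45.0
```

>>> drive_tool --moves '[[[12,-7,-4],[0,0,0],1],[[25,-14,-8],[0,0,0],1],[[31,-17,-8],[0,0,0],1],[[31,-17,-8],[0,0,0],1],[[31,-17,-8],[0,0,0],1],[[31,-17,-8],[0,0,0],1],[[31,-17,-8],[0,0,0],1],[[31,-17,-8],[0,0,0],1],[[31,-17,-8],[0,0,0],1],[[31,-17,-8],[0,0,0],1],[[25,-14,-8],[0,0,0],1],[[12,-7,-4],[0,0,0],1]]'

```text
time_s: 15.63
tool_pos: [0.441, 0.3106, 0.2987]
tool_rot: [-179.9, 0.0, 72.3]
force: [0.0, -0.3, -0.8]
grip_width: 0.0157
grasp_force: 45.0
```

>>> drive_tool --moves '[[[6,-4,0],[0,0,0],1],[[0,0,0],[0,0,0],1],[[0,0,0],[0,0,0],1]]'

```text
time_s: 15.88
tool_pos: [0.4413, 0.3116, 0.2985]
tool_rot: [-180.0, 0.1, 71.9]
force: [-0.3, -0.4, -0.5]
grip_width: 0.0154
grasp_force: 45.0
```

```bash
python3 - <<'E'
from st import *
o,im,W,P=stencil('w4')
m=(W[...,2]>.04)&(W[...,2]<.07)&(np.hypot(W[...,0]-.6175,W[...,1]-.3905)<.1)
m=cv2.morphologyEx(m.astype(np.uint8),cv2.MORPH_OPEN,np.ones((5,5)))>0
p=W[m]; print(len(p),np.median(p,0),cv2.minAreaRect((p[:,:2]*1000).astype(np.float32)),p[:,2].std())
E
```

```text
15.8833 [0.44128497 0.31157399 0.29846731] [-1.79996047e+02  1.48157541e-01  7.19350384e+01] 0.015428994905212556 44.995409063994884
6593 [0.6423932  0.38605665 0.05134223] ((617.4049682617188, 390.156982421875), (118.71913146972656, 119.69404602050781), 71.88004302978516) 0.001248673189776876
```

View pics/w4.png

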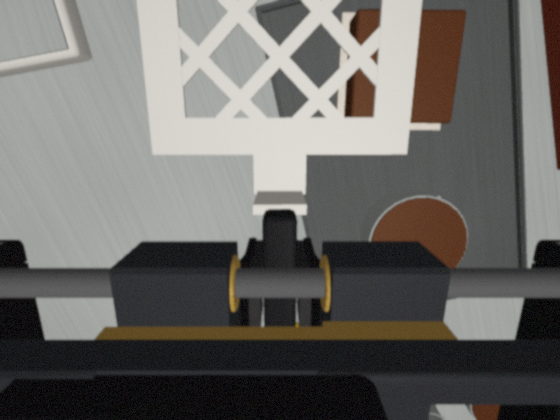

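The wrist view shows the square cake at (407,67), partly seen through the trellis, with the ring cake at (418,235). The fit gives a cake centre of (0.6174, 0.3902), yaw 71.9 and top at 0.051.

>>> drive_tool --moves '[[[0,10,0],[0,0,0],1],[[0,20,0],[0,0,0],1],[[1,25,0],[0,0,0],1],[[1,28,0],[0,0,0],1],[[1,28,0],[0,0,0],1],[[0,20,0],[0,0,0],1],[[0,11.5,0],[0,0,0],1],[[0,0,10],[0,0,0],1],[[0,0,20],[0,0,0],1],[[0,0,25],[0,0,0],1],[[0,0,25],[0,0,0],1],[[0,0,25],[0,0,0],1]]'

```text
time_s: 16.93
tool_pos: [0.5759, 0.2729, 0.1931]
tool_rot: [-179.9, -0.0, 72.1]
force: [0.3, -0.1, -0.9]
grip_width: 0.0153
grasp_force: 45.0
```

>>> drive_tool --moves '[[[0,0,25],[0,0,0],1],[[0,0,18],[0,0,0],1],[[0,0,12],[0,0,0],1],[[0,0,6],[0,0,0],1],[[0,0,0],[0,0,0],1],[[0,0,0],[0,0,0],1],[[0,0,0],[0,0,0],1]]'

```text
time_s: 17.52
tool_pos: [0.5779, 0.2732, 0.1352]
tool_rot: [179.9, -0.1, 72.1]
force: [0.3, 0.2, -0.3]
grip_width: 0.0155
grasp_force: 45.0
```

```bash
python3 - <<'E'
from st import *
from fit import plate
o,im,W,P=stencil('w5')
plate(im.astype(int),P)
h=im.astype(int); b=(h.min(-1)>110)&(P[...,2]>30)&(P[...,2]<50)&(P[...,0]>55)
p=W[b]; A=np.c_[p[:,:2]-[.6174,.3902],np.ones(len(p))]; s=np.linalg.lstsq(A,p[:,2],rcond=None)[0]; print('plate top plane',s)
c=(W[...,2]<.06)&(W[...,2]>.04)&(np.abs(P[...,1])<50)&(P[...,0]>75); print('glaze thru holes',c.sum(),np.median(W[c],0))
t,d,cc=cap('top'); cv2.imwrite('pics/t2.png',cv2.resize(t[160:250,140:260],None,fx=6,fy=6,interpolation=cv2.INTER_CUBIC)); 
E
```

```text
17.5167 [0.57792595 0.27323493 0.13517235] [ 1.79903360e+02 -1.18080244e-01  7.20691291e+01] 0.015462465284602364 44.995679799467325
near x 53.75187428492811 ang -0.019219297732002046 L [-5.62871231e-04 -7.13924231e+01] R [-3.90021992e-03  7.23656456e+01] mid y@126 0.2054364765990755
plate top plane [ 0.00073002 -0.00558013  0.09351403]
glaze thru holes 10154 [0.61220846 0.37959196 0.05136701]
```

View pics/t2.png

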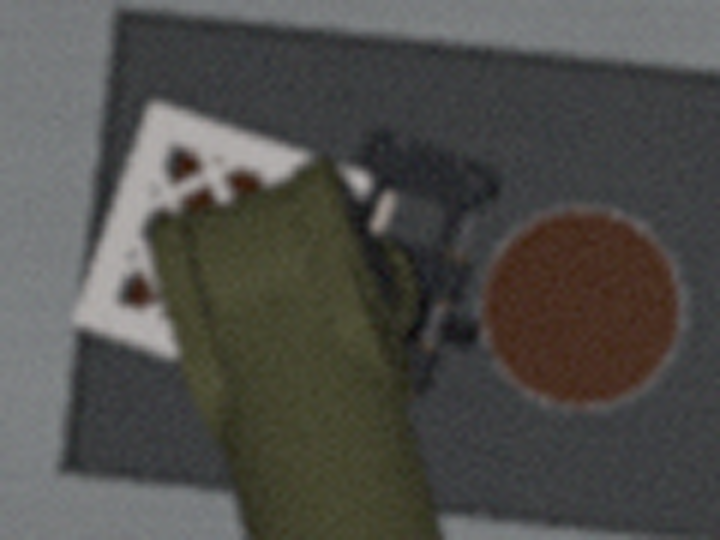

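View pics/w5.png

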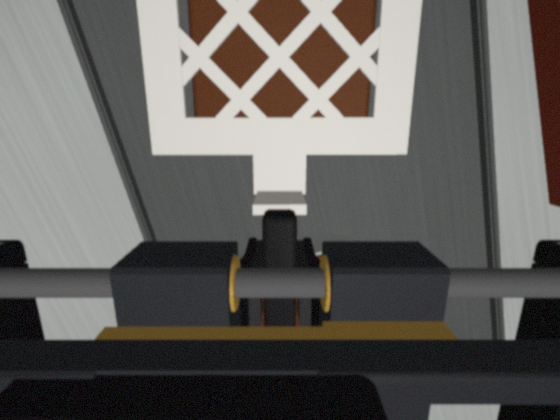

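The top view shows the stencil over the cake, level and with edges parallel. In the wrist view the glaze fills the openings symmetrically (columns 193–372). I'm correcting 3 mm backwards, then descending.

>>> drive_tool --moves '[[[-3,0,0],[0,0,0],1],[[0,0,6],[0,0,0],1],[[0,0,8],[0,0,0],1],[[0,0,6],[0,0,0],1],[[0,0,4],[0,0,0],1],[[0,0,2],[0,0,0],1],[[0,0,0],[0,0,0],1],[[0,0,0],[0,0,0],1],[[0,0,0],[0,0,0],1]]'

```text
time_s: 18.37
tool_pos: [0.5765, 0.2701, 0.1079]
tool_rot: [180.0, -0.0, 72.1]
force: [-0.2, -0.2, -1.1]
grip_width: 0.0154
grasp_force: 45.0
```

```bash
cat > chk.py <<'E'
from st import *
from fit import plate
import sys
ob=[]
for i in range(5):
    ob.append(env.get_obs()); im,d,c=cap('wrist')
print('mean pose',np.mean([o['tool_pos'] for o in ob],0),np.mean([o['tool_rot'][2] for o in ob]),np.std([o['tool_pos'] for o in ob],0))
o,im,W,P=stencil(sys.argv[1]); plate(im.astype(int),P)
b=(im.min(-1)>110)&(P[...,2]>30)&(P[...,2]<50)&(P[...,0]>55)
c=(im.max(-1)<110)&(im[...,2]>im[...,0]+25)&(W[...,2]<.065)&(W[...,2]>.03)&(np.abs(P[...,1])<50)&(P[...,0]>75)
f=lambda m:np.linalg.lstsq(np.c_[W[m][:,:2]-[.6174,.3902],np.ones(m.sum())],W[m][:,2],rcond=None)[0]
print('plate',f(b),'glaze',c.sum(),np.median(W[c][:,2]))
E
python3 chk.py w6
```

```text
mean pose [0.57644987 0.27005937 0.10793254] 72.06781498371157 [3.79283953e-05 1.49204654e-05 3.79232586e-05]
18.6167 [0.57634491 0.27003983 0.10788327] [ 1.79979610e+02 -2.65643299e-02  7.20695256e+01] 0.015701573642601135 44.99556574970484
near x 53.71043151120531 ang -0.009733461153519191 L [-2.15243934e-03 -7.12677024e+01] R [-9.93649188e-04  7.21282098e+01] mid y@126 0.23205015963701925
plate [-0.00110943 -0.00692491  0.06595334] glaze 10702 0.05136361417984128
```

>>> drive_tool --moves '[[[1,2,1],[0,0,0],1],[[0,0,1.5],[0,0,0],1],[[0,0,1.5],[0,0,0],1],[[0,0,0],[0,0,0],1],[[0,0,0],[0,0,0],1],[[0,0,0],[0,0,0],1],[[0,0,0],[0,0,0],1]]'

```text
time_s: 19.25
tool_pos: [0.5784, 0.2703, 0.1036]
tool_rot: [180.0, -0.0, 72.1]
force: [0.7, -0.1, -0.9]
grip_width: 0.0154
grasp_force: 45.0
```

```bash
python3 chk.py w7
```

```text
mean pose [0.57844855 0.27030959 0.10366164] 72.06719949378248 [6.67652301e-06 2.23117255e-05 8.73078040e-06]
19.5 [0.57843141 0.27030942 0.10365805] [ 1.79992967e+02 -9.83233321e-03  7.20672760e+01] 0.015865625477001027 44.99571830034256
near x 53.729426022887765 ang 0.0014775492547522734 L [-2.30433427e-03 -7.11842101e+01] R [-2.31458488e-03  7.22400868e+01] mid y@126 0.23694645740346232
plate [-0.00132874 -0.00667243  0.06172553] glaze 10941 0.05136757297079475
```

```bash
python3 -c "
from cell import env
print(env.sign_off())"
```

```text
the job is handed in; nothing more can be done
None
```

The sieve lid is pressed home, and the stencil is held still and level over the square cake, about 7.5 mm above the glaze, centred to about 1 mm and parallel to its edges; the job was handed in at about 19.5 s.

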